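Plunger check on steel syringes

TASK

Check the three steel syringes in the rack by pushing each plunger in with a light hand until it stops, never forcing it. Those whose plunger goes fully home stay in the rack, pushed home; take out the one that sticks part way and lay it gently on its side in the steel reject tray, its plunger left where it stuck. Do not disturb the other things on the bench.

Things in the scene. Friction and masses are not known exactly. Their poses are not given: they have to be found in the camera images.
- rack: Grey plastic rack, fixed, 155 x 270 mm, three syringes lying level side by side in it. Origin: middle of its underside on the bench; x along the syringes to their nozzles (roughly away from the robot), z up. Lanes at y = -85, 0 and +85 mm, syringe axes 58 mm above the bench, in open-topped saddles (x -46 to -34 and +30 to +42, up to 68 mm high, 60 mm wide)
- tray: Shallow steel reject tray, fixed, 240 x 160 mm (x by y), 28 mm high, walls and floor 4 mm. Origin: middle of its underside on the bench, x along its length
- syringe_1: The whole steel syringe in the rack's lane y = -85 mm; same point and axes as point syringe_1_mid. Its flange stands in a slot of the rack, so it cannot slide along; it lifts straight up. 0.38 kg nominal. The barrel is free for a grasp between x -33 and +29 mm
- syringe_1_mid (a point): Centre of that syringe's barrel, on its axis; x points to the nozzle. Opaque steel barrel 36 mm in diameter, 110 mm long (x -55 to +55), nozzle to x +70; finger flange 58 mm wide in y, 34 mm high, at x -55 to -47. The three look identical
- plunger_1 (a joint): How far that plunger is drawn out, m: 0 = fully home. It starts 0.034 to 0.050 out, slides against 4 to 6 N and stays where left. In two of the three syringes it goes home and stops hard at 0; in one, not known which, something loose inside the opaque barrel stops it hard about 0.018 short of home. Nothing shows this until it is pushed
- plunger_1_pad (a point): Centre of the rear face of that plunger's round steel thumb plate (36 mm diameter, 8 mm thick, upright, on a rod of 11 mm): the face to push, towards syringe +x. It lies at x = -79 mm minus the joint value in the syringe's frame; nothing stands behind it
- syringe_2: The whole steel syringe in the rack's middle lane; same point and axes as point syringe_2_mid. Its flange stands in a slot of the rack, so it cannot slide along; it lifts straight up. 0.38 kg nominal. The barrel is free for a grasp between x -33 and +29 mm
- syringe_2_mid (a point): Centre of that syringe's barrel, on its axis; x points to the nozzle. Opaque steel barrel 36 mm in diameter, 110 mm long (x -55 to +55), nozzle to x +70; finger flange 58 mm wide in y, 34 mm high, at x -55 to -47. The three look identical
- plunger_2 (a joint): How far that plunger is drawn out, m: 0 = fully home. It starts 0.034 to 0.050 out, slides against 4 to 6 N and stays where left. In two of the three syringes it goes home and stops hard at 0; in one, not known which, something loose inside the opaque barrel stops it hard about 0.018 short of home. Nothing shows this until it is pushed
- plunger_2_pad (a point): Centre of the rear face of that plunger's round steel thumb plate (36 mm diameter, 8 mm thick, upright, on a rod of 11 mm): the face to push, towards syringe +x. It lies at x = -79 mm minus the joint value in the syringe's frame; nothing stands behind it
- syringe_3: The whole steel syringe in the rack's lane y = +85 mm; same point and axes as point syringe_3_mid. Its flange stands in a slot of the rack, so it cannot slide along; it lifts straight up. 0.38 kg nominal. The barrel is free for a grasp between x -33 and +29 mm
- syringe_3_mid (a point): Centre of that syringe's barrel, on its axis; x points to the nozzle. Opaque steel barrel 36 mm in diameter, 110 mm long (x -55 to +55), nozzle to x +70; finger flange 58 mm wide in y, 34 mm high, at x -55 to -47. The three look identical
- plunger_3 (a joint): How far that plunger is drawn out, m: 0 = fully home. It starts 0.034 to 0.050 out, slides against 4 to 6 N and stays where left. In two of the three syringes it goes home and stops hard at 0; in one, not known which, something loose inside the opaque barrel stops it hard about 0.018 short of home. Nothing shows this until it is pushed
- plunger_3_pad (a point): Centre of the rear face of that plunger's round steel thumb plate (36 mm diameter, 8 mm thick, upright, on a rod of 11 mm): the face to push, towards syringe +x. It lies at x = -79 mm minus the joint value in the syringe's frame; nothing stands behind it
- jar: Plastic reagent jar, 55 x 54 x 132 mm, bystander; origin at the centre of its underside
- pen: Marker pen lying on the bench, 132 mm long, 14 mm thick, bystander; origin at the centre of its underside
- bulb_pipette: Pipette with rubber bulb lying on the bench, 150 mm long, 18 mm thick, bystander; origin at the centre of its underside
- cork: Cork 26 x 26 x 26 mm, bystander; origin at the centre of its underside
Mind the look-alikes: they are no part of the job. What is shaped like the syringe_1 but red is not meant.

How it is judged:
At the end, for the whole second after the job is handed in: Two syringes in their own rack lanes (6 mm) with plungers under 4 mm from home; the sticking one level in the tray, barrel centre within 100 x 70 mm of its middle and 12 to 34 mm above its underside, plunger pushed in as far as it goes (13.5 to 22.5 mm out); all at rest (((value of joint plunger_1 between 0.0135 and 0.0225 m and x of syringe_1_mid in the frame of tray between -0.1 and 0.1 m and y of syringe_1_mid in the frame of tray between -0.07 and 0.07 m and z of syringe_1_mid in the frame of tray between 0.012 and 0.034 m and angle between syringe_1_mid's own x axis and vertical between 1.4 and 1.74 rad and value of joint each of plunger_2, plunger_3 below 0.004 m and x of syringe_2_mid in the frame of rack between -0.006 and 0.006 m and y of syringe_2_mid in the frame of rack between -0.006 and 0.006 m and z of syringe_2_mid in the frame of rack between 0.052 and 0.064 m and x of syringe_3_mid in the frame of rack between -0.006 and 0.006 m and y of syringe_3_mid in the frame of rack between 0.079 and 0.091 m and z of syringe_3_mid in the frame of rack between 0.052 and 0.064 m) or (value of joint plunger_2 between 0.0135 and 0.0225 m and x of syringe_2_mid in the frame of tray between -0.1 and 0.1 m and y of syringe_2_mid in the frame of tray between -0.07 and 0.07 m and z of syringe_2_mid in the frame of tray between 0.012 and 0.034 m and angle between syringe_2_mid's own x axis and vertical between 1.4 and 1.74 rad and value of joint each of plunger_1, plunger_3 below 0.004 m and x of syringe_1_mid in the frame of rack between -0.006 and 0.006 m and y of syringe_1_mid in the frame of rack between -0.091 and -0.079 m and z of syringe_1_mid in the frame of rack between 0.052 and 0.064 m and x of syringe_3_mid in the frame of rack between -0.006 and 0.006 m and y of syringe_3_mid in the frame of rack between 0.079 and 0.091 m and z of syringe_3_mid in the frame of rack between 0.052 and 0.064 m) or (value of joint plunger_3 between 0.0135 and 0.0225 m and x of syringe_3_mid in the frame of tray between -0.1 and 0.1 m and y of syringe_3_mid in the frame of tray between -0.07 and 0.07 m and z of syringe_3_mid in the frame of tray between 0.012 and 0.034 m and angle between syringe_3_mid's own x axis and vertical between 1.4 and 1.74 rad and value of joint each of plunger_1, plunger_2 below 0.004 m and x of syringe_1_mid in the frame of rack between -0.006 and 0.006 m and y of syringe_1_mid in the frame of rack between -0.091 and -0.079 m and z of syringe_1_mid in the frame of rack between 0.052 and 0.064 m and x of syringe_2_mid in the frame of rack between -0.006 and 0.006 m and y of syringe_2_mid in the frame of rack between -0.006 and 0.006 m and z of syringe_2_mid in the frame of rack between 0.052 and 0.064 m)) and linear speed of each of syringe_1, syringe_2, syringe_3 below 0.02 m/s); the robot touches nothing.
It fails at once if A syringe is forced: pressed against the rack with more than 110 N (contact force between any of syringe_1, syringe_2, syringe_3 and rack above 110 N).
It fails at once if A syringe is dropped or banged into the tray (more than 110 N) (contact force between any of syringe_1, syringe_2, syringe_3 and tray above 110 N).
It fails at once if A bystander is moved more than 30 mm (distance of any of jar, pen, bulb_pipette, cork from where it was at the start of the episode above 0.03 m).
It also fails if it takes over 51 s, if anything falls off the work surface, if the arm or the gripper's body presses on something with over 40 N, if the wrist force passes 120 N, or if a joint passes its speed limit or range.

ROBOT

A 6-joint arm with a two-finger parallel gripper is mounted at the origin on the work surface; the furniture and walls round the work are solid. World frame = base frame: x ahead of the robot, y to its left, z up, the work surface at z = 0. Lengths are in m, angles in rad, forces in N, time in s.
With the tool pointing down it reaches from about 0.35 to 0.8 m from the base axis. Payload 7.3 kg.
Tool frame: the origin (TCP) lies on the front face of the gripper's body, between the roots of the fingers; the fingertips stand 73 mm ahead of it and the grasp point (between the pads) lies 54 mm ahead of it; x points along the fingers, y is the direction in which the jaws open and shut, and the axes are right-handed (so a half turn about x gives the same grasp; the last joint's range is limited). The gripper opens to 85 mm and grips with 20 to 120 N. Pads are 22 mm wide; open, the fingers measure 114 mm over their backs; the gripper's body (76 mm by 85 mm) begins 54 mm behind the grasp point. The pads swing forward as they close: fully open they stand 13 mm farther back than shut.
Start: joints at [1.027, 0.342, 1.524, -0, 1.275, -0.146], TCP at [0.203, 0.484, 0.304] pointing down, gripper open.
Joint ranges: [-2.53, 2.53], [-0.77, 2.02], [0.04, 2.7], [-1, 4.14], [0.28, 2.66], [-3.11, 3.11]. Speed limits (rad/s): [2.57, 2.57, 3.14, 3.14, 3.14, 3.14].

INTERFACE

Orientations are given as a unit quaternion [w, x, y, z].
In Python, from plant import ctrl, capture, camera_model, look_for, masks_of, tip_of gives the robot as it stands.
- The arm moves only by the shell command python3 -m creep 'ROWS' [FORCE]. ROWS is text: rows parted by semicolons, each of 5 numbers parted by spaces: the shift along the tool's x, y, z in m, then the turn about the tool's x in degrees, then the opening, from -1 (shut) to 1 (fully open). A call has 1 to 8 rows; each row shifts and turns the commanded pose from where the row before left it, along the tool's axes as they then stand; what a row does not reach is not made up. A row lasts 1/8 s, in which the tool goes at most 62.5 mm and 10.7 degrees, less where a joint would pass 70% of its speed; a pose out of reach is approached as far as the arm can. A call is refused whole if a number of a shift passes 0.0625 or a number of a turn 10.7, either way. A call with a gripper value outside its range is refused whole. The fingers move at their own pace and stop on an object; FORCE is the grip in N (left out, the last holds). Time passes only in rows, so rows that do not move let the fingers close. It gives the time, the measured TCP pose, the force and the opening at its end, in the units of the state.
- ctrl.sense(): the state, without advancing time (a new reading comes with each control period).
- capture(name): name is "scene" or "top" or "wrist"; returns the picture (384x512x3 uint8, red, green, blue); there is no depth.
- camera_model(name): a dict with "fx", "fy", "cx", "cy" (pixels), "D" ([k1, k2, p1, p2, k3] as OpenCV has them; the pictures are not rectified), "view" (4x4, takes a point from world to camera coordinates). Camera axes: x right, y down, z forward; pixel columns grow to the right and rows downward; lengths in m; the calibration is good to about 2 mm. A picture is of the moment at which its call begins: read the wrist's pose just before it. camera_model takes no time and is no camera call; for the wrist camera it gives the pose at the moment of the call.
- ctrl.sign_off(): hands the job in, once; it reports no verdict.
Trained networks look in the newest picture that a camera, given by its name, has taken for a name from the list of things; names that differ only in an ending like _2 or _b are one class to them, and where a whole thing is asked for, a point or a joint stands for the part that bears it (a point fixed in the world has none). Each returns a list of dicts, best first, with "score" (0 to 1); they miss things now and then, are a little off and sometimes report something else, mostly with a low value. They report only what shows in the picture. A call takes as long as a camera call. They do not tell look-alikes from the thing itself.
- look_for(query, camera): "box" ([left, top, right, bottom] in pixels, round what is visible of it).
- masks_of(query, camera): "pixels" (384x512 bool, what is visible of it) and "box" ([left, top, right, bottom] in pixels, round what is visible of it).
- tip_of(query, camera): "centre" ([column, row] in pixels: a listed point, or the origin of a listed thing).
The state is a dict: "t": time; "qpos": joint angles; "joint_vel": joint speeds; "joint_torque": joint torques, N m; "tool_pos": TCP position; "orientation": TCP orientation; "force": force on the tool from outside, world axes, zero at the start; "torque": the same for the moment, N m; "grip_width": finger opening in m.
Only numpy, scipy, OpenCV 4.12 (cv2) and the standard library are available. Lean on these libraries where they do the work, as an engineer would, in place of code of your own. Each camera call takes 0.05 s, during which the arm holds its last target.

## Working session

There is one attempt and no reset: what is moved stays moved. The work goes in short steps, Python scripts to look and compute and a shell command to move; the robot and the scene stay as the last step left them, time stands still between calls to the robot, and variables do not carry over. Pictures are saved under pics/ and viewed, and the job is handed in when it is done.

```bash
ls; mkdir -p pics; python3 - <<'E'
from plant import ctrl, capture, camera_model
import cv2
s=ctrl.sense();print({k:(v if not hasattr(v,'round') else v) for k,v in s.items()})
for n in["scene","top"]:
    im=capture(n);cv2.imwrite(f"pics/{n}0.png",cv2.cvtColor(im,cv2.COLOR_RGB2BGR))
E
```

```text
pics
{'t': 0.0, 'qpos': array([ 1.02699853e+00,  3.42737533e-01,  1.52506568e+00, -3.88522094e-05,
        1.27538075e+00, -1.46030911e-01]), 'joint_vel': array([-0.00017637, -0.00043711,  0.00157927, -0.00087146,  0.00012505,
        0.00168591]), 'joint_torque': array([ 8.54406353e-04, -4.33682513e+01, -2.46011263e+01, -1.55794737e-04,
        8.14868370e-03, -2.12268799e-05]), 'tool_pos': array([0.20320784, 0.48374783, 0.30320119]), 'orientation': array([ 0.69299085,  0.13916866,  0.69334658, -0.1402365 ]), 'force': array([ 0.84623858,  0.00934326, -1.06255531]), 'torque': array([-0.01885267,  0.0595648 ,  0.07375647]), 'grip_width': 0.08507363762905433}
```

View pics/scene0.png

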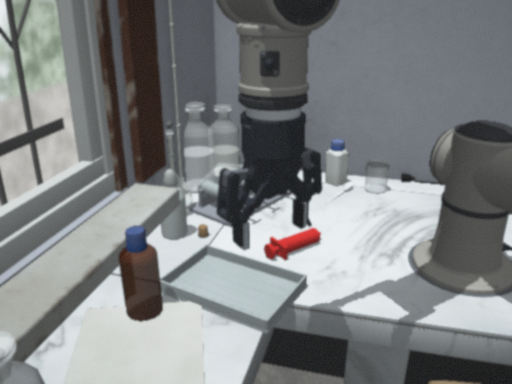

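View pics/top0.png

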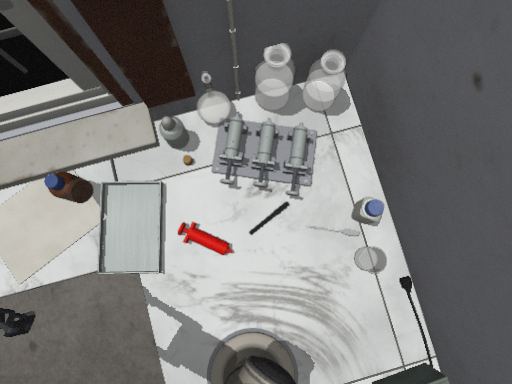

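```bash
cat > h.py <<'E'
import numpy as np, cv2
from plant import ctrl, capture, camera_model, look_for, masks_of, tip_of
from scipy.spatial.transform import Rotation as R
def KD(m): return np.array([[m["fx"],0,m["cx"]],[0,m["fy"],m["cy"]],[0,0,1.]]),np.array(m["D"],float)
def proj(P,m):
    K,D=KD(m);V=np.array(m["view"]);P=np.atleast_2d(P).astype(float)
    return cv2.projectPoints(P,cv2.Rodrigues(V[:3,:3])[0],V[:3,3],K,D)[0][:,0]
def unproj(uv,m,z):
    K,D=KD(m);V=np.array(m["view"]);n=cv2.undistortPoints(np.array(uv,float).reshape(-1,1,2),K,D)[:,0]
    c=-V[:3,:3].T@V[:3,3];d=np.c_[n,np.ones(len(n))]@V[:3,:3]
    return c+d*((z-c[2])/d[:,2])[:,None]
def save(im,n,f=1):
    cv2.imwrite(n,cv2.cvtColor(cv2.resize(im,None,fx=f,fy=f,interpolation=cv2.INTER_CUBIC) if f!=1 else im,cv2.COLOR_RGB2BGR))
def Rt(s):
    q=s["orientation"];return R.from_quat([q[1],q[2],q[3],q[0]]).as_matrix()
E
python3 - <<'E'
from h import *
np.set_printoptions(precision=3,suppress=True)
m=camera_model("top");V=np.array(m["view"]);print("cam",-V[:3,:3].T@V[:3,3],V[:3,2::-1][2][::-1],m["fx"],m["D"])
s=ctrl.sense();print("tcp px top",proj(s["tool_pos"],m),"scene",proj(s["tool_pos"],camera_model("scene")));print(Rt(s))
im=capture("top")
zs={"syringe_1":.058,"syringe_1_mid":.058,"plunger_1_pad":.058,"rack":0,"tray":0,"jar":0,"pen":0,"cork":0,"bulb_pipette":0}
for q,z in zs.items():
    for d in tip_of(q,"top")[:5]:
        print(q,round(d["score"],2),np.array(d["centre"]),unproj(d["centre"],m,z)[0])
save(im[95:285,80:400],"pics/topc.png",2.4)
E
```

```text
cam [ 0.319 -0.     1.055] [ 0.15  -0.005 -0.989] 394.55527107906886 [-0.041  0.     0.     0.     0.   ]
tcp px top [[ -6.028 311.112]] scene [[273.145 193.093]]
[[-0.001  0.387  0.922]
 [-0.001  0.922 -0.387]
 [-1.    -0.001 -0.   ]]
syringe_1 0.95 [206.5 241.5] [0.336 0.113 0.058]
syringe_1 0.9 [234.5 139.6] [0.599 0.042 0.058]
syringe_1 0.89 [263.8 142.8] [ 0.59  -0.034  0.058]
syringe_1 0.79 [297.6 147.6] [ 0.576 -0.122  0.058]
syringe_1 0.2 [233.5 136.9] [0.606 0.045 0.058]
syringe_1_mid 0.7 [208.8 240.1] [0.34  0.107 0.058]
syringe_1_mid 0.63 [298.8 148.2] [ 0.575 -0.125  0.058]
plunger_1_pad 0.53 [290.9 195.6] [ 0.451 -0.101  0.058]
rack 0.92 [265.1 148.3] [ 0.59  -0.039  0.   ]
tray 0.66 [132.1 225. ] [0.382 0.319 0.   ]
jar 0.76 [361.5 212. ] [ 0.413 -0.297  0.   ]
pen 0.69 [270.4 218.2] [ 0.398 -0.051  0.   ]
cork 0.41 [185.4 163.7] [0.548 0.179 0.   ]
bulb_pipette 0.7 [330.4 230.8] [ 0.363 -0.211  0.   ]
```

View pics/topc.png

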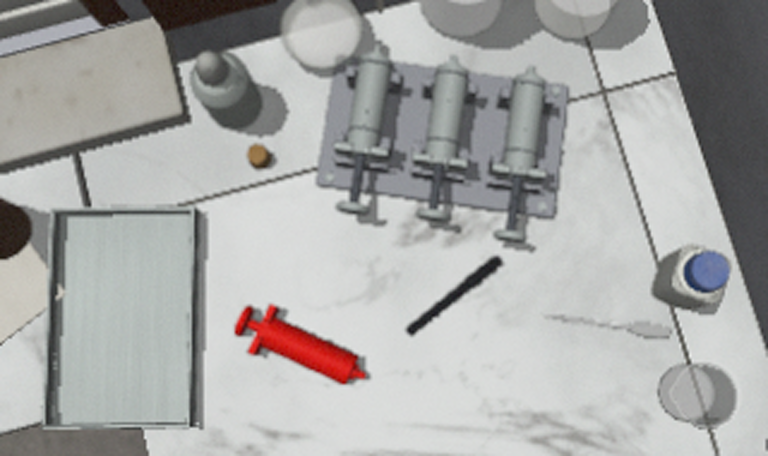

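```bash
python3 -m creep '0 -0.035 0.0485 0 1; 0 -0.035 0.0485 0 1; 0 -0.035 0.0485 0 1; 0 -0.035 0.0485 0 1; 0 -0.035 0.0485 0 1; 0 -0.035 0.0485 0 1; 0 -0.035 0.0485 0 1; 0 -0.035 0.0485 0 1'; python3 -m creep '0 -0.035 0.0485 0 1; 0 -0.035 0.0485 -8 1; 0 0 0 -8 0.2; 0 0 0 0 -1'
python3 - <<'E'
from h import *
np.set_printoptions(precision=3,suppress=True)
s=ctrl.sense();print(s["t"],s["tool_pos"]);print(Rt(s))
m=camera_model("wrist");im=capture("wrist");save(im,"pics/w1.png",1.5)
for q in ["syringe_1_mid","plunger_1_pad"]:
    for d in tip_of(q,"wrist")[:5]:
        print(q,round(d["score"],2),np.array(d["centre"]),unproj(d["centre"],m,.058)[0])
E
```

```text
t: 1.6
tool_pos: [0.4534, 0.0737, 0.3042]
orientation: [0.693, 0.14, 0.693, -0.14]
force: [0.9, 0.2, -0.7]
grip_width: 0.0856
t: 2.1
tool_pos: [0.5149, -0.0271, 0.3036]
orientation: [0.706, 0.043, 0.706, -0.043]
force: [-0.7, -0.5, 0.3]
grip_width: 0.0515
2.1 [ 0.515 -0.027  0.304]
[[-0.001  0.121  0.993]
 [ 0.     0.993 -0.121]
 [-1.     0.    -0.001]]
syringe_1_mid 0.7 [83.  53.9] [ 0.377 -0.18   0.058]
syringe_1_mid 0.58 [177.3 226.2] [ 0.573 -0.122  0.058]
plunger_1_pad 0.78 [427.  17.] [0.384 0.162 0.058]
plunger_1_pad 0.56 [171.8 119.6] [ 0.452 -0.103  0.058]
```

View pics/w1.png

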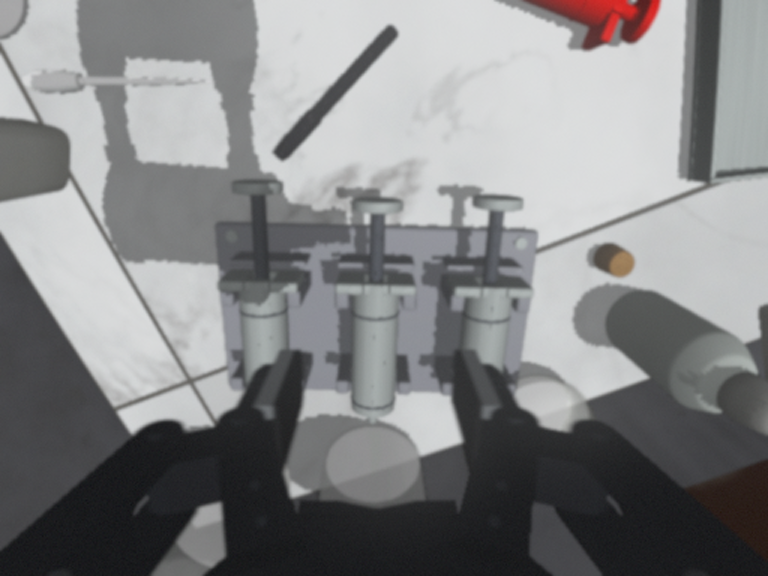

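```bash
python3 - <<'E'
from h import *
im=capture("wrist");save(im[110:290,140:365],"pics/w1z.png",3.5)
E
```

```text
(no output)
```

View pics/w1z.png

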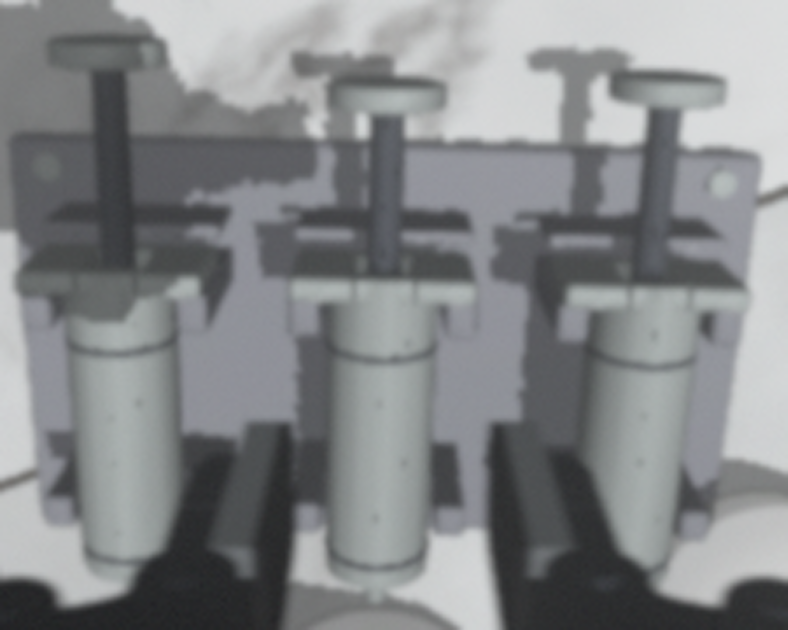

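```bash
cat > fit.py <<'E'
from h import *
from scipy.optimize import least_squares
np.set_printoptions(precision=4,suppress=True)
m=camera_model("wrist");V=np.array(m["view"]);c=-V[:3,:3].T@V[:3,3];print("cam",c,"fwd",V[2,:3])
f=lambda u,v:(140+u/3.5,110+v/3.5)
# pad left/right extremes (rear face), flange front-bottom? use top-face ends centre
obs=[]
for k,(l,r,v) in {-85:(48,165,47),0:(329,446,93),85:(610,726,88)}.items(): 
    obs+=[("padL",k,f(l,v)),("padR",k,f(r,v))]
for k,(l,r) in {-85:(20,231),0:(290,475),85:(560,746)}.items(): pass
# flange outer end at the top-face nearer strip
obs+=[("fl",0,f(291,294)),("fr",0,f(475,294)),("fr",85,f(746,298)),("fl",-85,f(20,283))]
def W(p,P):
    a=p[2];return np.array([p[0]+np.cos(a)*P[0]-np.sin(a)*P[1],p[1]+np.sin(a)*P[0]+np.cos(a)*P[1],P[2]])
J={-85:3,0:4,85:5}
def model(p):
    o=[]
    for t,k,_ in obs:
        if t[0]=="p": P=(-.075-p[J[k]],k/1e3+(-.018 if t=="padL" else .018),.058)
        else: P=(-.051,k/1e3+(-.029 if t=="fl" else .029),.058+.017)
        o.append(proj(W(p,P),m)[0])
    return np.array(o)
O=np.array([o[2] for o in obs])
# in image left = -y
r=least_squares(lambda p:(model(p)-O).ravel(),[.59,-.04,-.12,.04,.04,.04])
p=r.x;print("rack x y yawdeg",p[:2],np.degrees(p[2]),"joints",p[3:]);print((model(p)-O))
np.save("rack.npy",p)
im=capture("wrist");im=np.ascontiguousarray(im[110:290,140:365]);im=cv2.resize(im,None,fx=3.5,fy=3.5)
def L(P,Q,col=(255,0,0)):
    a=[(x-np.array([140,110]))*3.5 for x in proj(np.array([W(p,P),W(p,Q)]),m)]
    cv2.line(im,tuple(int(v) for v in a[0]),tuple(int(v) for v in a[1]),col,1)
for k in(-.085,0,.085):
    for y in(-.018,.018):L((-.047,k+y,.058),(.055,k+y,.058))
    for z in (.041,.075):
        L((-.055,k-.029,z),(-.055,k+.029,z),(0,255,0));L((-.047,k-.029,z),(-.047,k+.029,z),(0,255,0))
    j=p[J[round(k*1000)]];L((-.079-j,k-.018,.058),(-.079-j,k+.018,.058));L((-.071-j,k-.018,.058),(-.071-j,k+.018,.058))
    L((-.06,k,.058),(.055,k,.058),(0,0,255))
C=[(-.0775,-.135),(-.0775,.135),(.0775,.135),(.0775,-.135)]
for i in range(4):L((*C[i],0.0),(*C[(i+1)%4],0.0),(255,255,0))
cv2.imwrite("pics/fit.png",im[:,:,::-1])
s=ctrl.sense();print("tool yaw",np.degrees(np.arctan2(Rt(s)[1,2],Rt(s)[0,2])))
E
python3 fit.py
```

```text
cam [ 0.4371 -0.0166  0.374 ] fwd [ 0.3017 -0.0359 -0.9527]
rack x y yawdeg [ 0.5885 -0.0376] -8.033828603951402 joints [0.0466 0.0343 0.0378]
[[-0.2959 -0.2459]
 [ 0.2313  0.2572]
 [-0.1425 -0.3409]
 [ 0.2749  0.3509]
 [-0.4559 -0.4513]
 [-0.124   0.4027]
 [-0.6488 -0.8471]
 [ 1.1126  0.1996]
 [ 2.4621  0.5394]
 [-2.4085  0.735 ]]
tool yaw -6.807801691621298
```

View pics/fit.png

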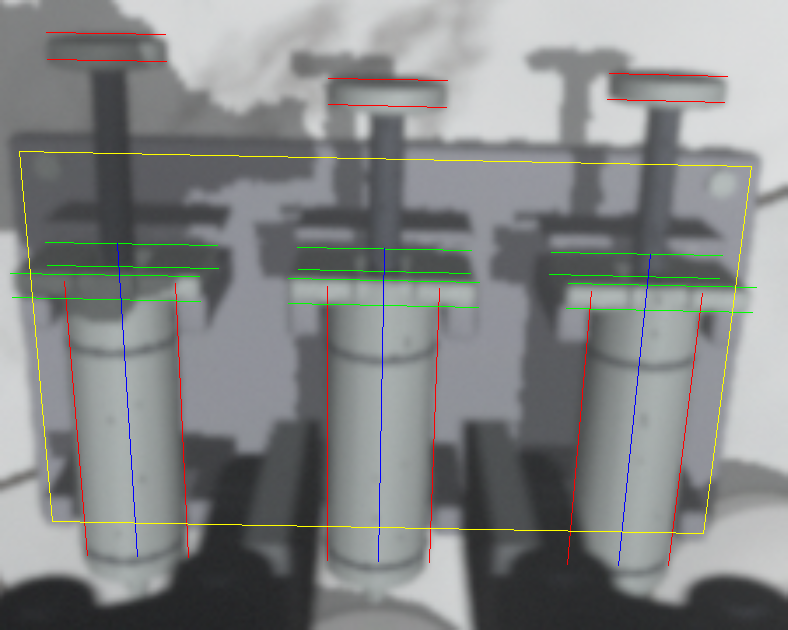

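```bash
cat > go.py <<'E'
from h import *
import sys
p=np.load("rack.npy")
np.set_printoptions(precision=4,suppress=True)
def goto(lx,ly,z,p=p):
    s=ctrl.sense();a=p[2];r=Rt(s)
    W=np.array([p[0]+np.cos(a)*lx-np.sin(a)*ly,p[1]+np.sin(a)*lx+np.cos(a)*ly,z])
    d=W-s["tool_pos"];yaw=np.degrees(np.arctan2(r[1,2],r[0,2]))
    t=np.array(s["tool_pos"])-[p[0],p[1],0];loc=[np.cos(a)*t[0]+np.sin(a)*t[1],-np.sin(a)*t[0]+np.cos(a)*t[1],t[2]]
    print("t",s["t"],"local",np.array(loc),"delta tool",r.T@d,"turn",yaw-np.degrees(a),"F",s["force"],"w",s["grip_width"])
if __name__=="__main__": goto(*map(float,sys.argv[1:4]))
E
python3 go.py -0.158 -0.085 0.115
```

```text
t 2.35 local [-0.0747  0.0013  0.3041] delta tool [ 0.1891 -0.0845 -0.0852] turn 1.2260269123301049 F [ 0.2803 -0.1831  0.4955] w 0.0123956573451692
```

```bash
python3 -m creep '0 -0.0425 -0.0425 1.2 -1; 0.01 -0.042 -0.0425 0 -1; 0.06 0 0 0 -1; 0.06 0 0 0 -1; 0.04 0 0 0 -1;0.019 0 0 0 -1; 0 0 0 0 -1'; python3 go.py -0.158 -0.085 0.115
python3 - <<'E'
from h import *
im=capture("wrist");save(im,"pics/w2.png",1.5)
E
```

```text
t: 3.22
tool_pos: [0.4192, -0.0987, 0.1141]
orientation: [0.704, 0.05, 0.706, -0.049]
force: [0.4, -0.4, 0.4]
grip_width: 0.0001
t 3.225 local [-0.1591 -0.0842  0.1141] delta tool [-0.0009 -0.0008  0.0011] turn 0.044238572153959765 F [ 0.3637 -0.3965  0.3938] w 0.0001297250343781313
```

View pics/w2.png

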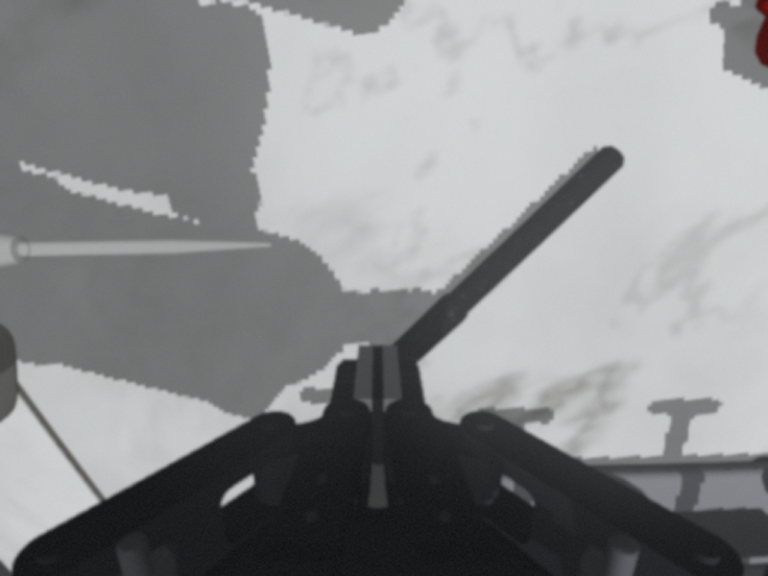

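```bash
python3 -m creep '0 0 0.006 0 -1; 0 0 0.006 0 -1; 0 0 0.004 0 -1; 0 0 0.004 0 -1; 0 0 0.003 0 -1; 0 0 0.003 0 -1; 0 0 0.003 0 -1'; python3 go.py -0.158 -0.085 0.115
```

```text
t: 4.15
tool_pos: [0.448, -0.1033, 0.1148]
orientation: [0.705, 0.049, 0.706, -0.049]
force: [-3.7, 0.2, 3.3]
grip_width: 0.0001
t 4.15 local [-0.1299 -0.0847  0.1148] delta tool [-0.0002 -0.0003 -0.0281] turn 0.043442252573302476 F [-3.6687  0.1527  3.3165] w 0.00011883980573372267
```

```bash
python3 -m creep '0 0 0.003 0 -1; 0 0 0.003 0 -1; 0 0 0.003 0 -1; 0 0 0.003 0 -1; 0 0 0.003 0 -1'; python3 go.py -0.158 -0.085 0.115;python3 -m creep '0 0 0.003 0 -1; 0 0 0.002 0 -1; 0 0 0.002 0 -1'; python3 go.py -0.158 -0.085 0.115; 
```

```text
t: 4.78
tool_pos: [0.4635, -0.1056, 0.1149]
orientation: [0.705, 0.049, 0.705, -0.049]
force: [-4.8, -1.2, 2.4]
grip_width: -0.0001
t 4.775 local [-0.1142 -0.0848  0.1149] delta tool [-0.0001 -0.0001 -0.0438] turn 0.04064512160466727 F [-4.7974 -1.1692  2.3708] w -0.0001180454355928941
t: 5.15
tool_pos: [0.4704, -0.1066, 0.1149]
orientation: [0.705, 0.049, 0.705, -0.049]
force: [-4.2, -1.8, 1.7]
grip_width: 0.0001
t 5.15 local [-0.1073 -0.0848  0.1149] delta tool [-0.0001 -0.0001 -0.0507] turn 0.04026505344952991 F [-4.2283 -1.7997  1.6549] w 6.061513905923612e-05
```

```bash
python3 -m creep '0 0 0.0015 0 -1; 0 0 0.0015 0 -1'; python3 -m creep '0 0 0.0015 0 -1; 0 0 0.0015 0 -1';python3 -m creep '0 0 0.0015 0 -1; 0 0 0.0015 0 -1'; python3 go.py -0.158 -0.085 0.115; 
```

```text
t: 5.4
tool_pos: [0.4733, -0.1069, 0.1149]
orientation: [0.705, 0.049, 0.705, -0.049]
force: [-3.9, -2.3, 1.9]
grip_width: -0.0001
t: 5.65
tool_pos: [0.4763, -0.1074, 0.1149]
orientation: [0.705, 0.049, 0.705, -0.049]
force: [-4.5, -3.3, 1.5]
grip_width: 0.0
t: 5.9
tool_pos: [0.4793, -0.1078, 0.1149]
orientation: [0.705, 0.049, 0.705, -0.049]
force: [-4.8, -2.6, 1.4]
grip_width: -0.0003
t 5.9 local [-0.0984 -0.0848  0.1149] delta tool [-0.0001 -0.0001 -0.0596] turn 0.04068834111146291 F [-4.8298 -2.6172  1.3709] w -0.0003373998008724004
```

```bash
python3 -m creep '0 0 0.0015 0 -1; 0 0 0.0015 0 -1'; python3 -m creep '0 0 0.0015 0 -1; 0 0 0.0015 0 -1';python3 -m creep '0 0 0.001 0 -1; 0 0 0.001 0 -1'; python3 go.py -0.158 -0.085 0.115; 
```

```text
t: 6.15
tool_pos: [0.4822, -0.1082, 0.1149]
orientation: [0.705, 0.049, 0.705, -0.049]
force: [-4.5, -2.2, 1.0]
grip_width: -0.0001
t: 6.4
tool_pos: [0.4852, -0.1087, 0.1149]
orientation: [0.705, 0.049, 0.705, -0.049]
force: [-4.4, -2.7, 1.3]
grip_width: 0.0
t: 6.65
tool_pos: [0.4871, -0.1089, 0.1149]
orientation: [0.705, 0.049, 0.705, -0.049]
force: [-4.5, -2.7, 1.6]
grip_width: 0.0002
t 6.65 local [-0.0904 -0.0848  0.1149] delta tool [-0.0001 -0.0002 -0.0676] turn 0.0419441132500733 F [-4.4518 -2.6577  1.5666] w 0.00015893744692775546
```

```bash
python3 -m creep '0 0 0.001 0 -1'; python3 -m creep '0 0 0.001 0 -1';python3 -m creep '0 0 0.001 0 -1';python3 -m creep '0 0 0.001 0 -1';  python3 go.py -0.158 -0.085 0.115; 
```

```text
t: 6.78
tool_pos: [0.4876, -0.1089, 0.1148]
orientation: [0.705, 0.049, 0.706, -0.049]
force: [-8.3, -3.3, 5.5]
grip_width: 0.0
t: 6.9
tool_pos: [0.4878, -0.1089, 0.1148]
orientation: [0.704, 0.049, 0.707, -0.049]
force: [-12.0, -2.9, 7.1]
grip_width: 0.0001
t: 7.02
tool_pos: [0.4879, -0.1089, 0.1147]
orientation: [0.703, 0.049, 0.707, -0.049]
force: [-14.3, -3.4, 9.8]
grip_width: 0.0003
t: 7.15
tool_pos: [0.4881, -0.1089, 0.1147]
orientation: [0.703, 0.049, 0.708, -0.049]
force: [-17.8, -3.5, 13.4]
grip_width: -0.0002
t 7.15 local [-0.0895 -0.0847  0.1147] delta tool [ 0.0002 -0.0002 -0.0685] turn 0.0728581902256451 F [-17.8497  -3.5424  13.4088] w -0.00021753430417788277
```

```bash
python3 -m creep '0 0 -0.015 0 -1; 0 0.015 -0.045 0 -1; 0 0.05 0 0 -1; 0 0.02 0 0 -1; 0 0 0.004 0 -1; 0 0 0.003 0 -1'; python3 go.py -0.108 0 0.115 
```

```text
t: 7.9
tool_pos: [0.4513, -0.0182, 0.115]
orientation: [0.706, 0.049, 0.705, -0.049]
force: [0.2, 0.2, -0.0]
grip_width: -0.0003
t 7.9 local [-0.1385  0.      0.115 ] delta tool [ 0.0001 -0.      0.0305] turn 0.050925022237406026 F [ 0.2185  0.1891 -0.0337] w -0.00032226329147047855
```

```bash
python3 -m creep '0 0 0.004 0 -1; 0 0 0.004 0 -1; 0 0 0.004 0 -1; 0 0 0.003 0 -1'; python3 -m creep '0 0 0.003 0 -1; 0 0 0.003 0 -1; 0 0 0.003 0 -1; 0 0 0.003 0 -1' ; python3 -m creep '0 0 0.0015 0 -1'; python3 -m creep '0 0 0.0015 0 -1';python3 go.py -0.108 0 0.115
```

```text
t: 8.4
tool_pos: [0.4655, -0.0202, 0.1149]
orientation: [0.705, 0.049, 0.705, -0.049]
force: [0.0, -0.3, -0.3]
grip_width: -0.0002
t: 8.9
tool_pos: [0.4771, -0.0217, 0.1148]
orientation: [0.705, 0.049, 0.706, -0.049]
force: [-4.1, -2.2, 1.6]
grip_width: -0.0001
t: 9.02
tool_pos: [0.4787, -0.0219, 0.1148]
orientation: [0.705, 0.049, 0.705, -0.049]
force: [-4.1, -2.0, 1.6]
grip_width: 0.0
t: 9.15
tool_pos: [0.4801, -0.0221, 0.1148]
orientation: [0.705, 0.049, 0.705, -0.049]
force: [-4.4, -2.1, 1.7]
grip_width: -0.0001
t 9.15 local [-0.1095  0.0002  0.1148] delta tool [-0.0002 -0.0002  0.0015] turn 0.0444333362003535 F [-4.434  -2.0589  1.7022] w -0.00013277857434461978
```

```bash
python3 -m creep '0 0 0.001 0 -1'; python3 -m creep '0 0 0.001 0 -1';python3 -m creep '0 0 0.001 0 -1';python3 -m creep '0 0 0.001 0 -1'; python3 go.py -0.108 0 0.115
```

```text
t: 9.28
tool_pos: [0.4811, -0.0222, 0.1148]
orientation: [0.705, 0.049, 0.705, -0.049]
force: [-3.9, -3.1, 0.3]
grip_width: -0.0001
t: 9.4
tool_pos: [0.4821, -0.0224, 0.1148]
orientation: [0.705, 0.049, 0.705, -0.049]
force: [-4.9, -3.4, 1.5]
grip_width: 0.0004
t: 9.52
tool_pos: [0.483, -0.0225, 0.1148]
orientation: [0.705, 0.049, 0.705, -0.049]
force: [-4.7, -3.3, 1.9]
grip_width: 0.0002
t: 9.65
tool_pos: [0.484, -0.0227, 0.1148]
orientation: [0.705, 0.049, 0.706, -0.049]
force: [-4.4, -2.8, 1.8]
grip_width: 0.0001
t 9.65 local [-0.1056  0.0001  0.1148] delta tool [-0.0002 -0.0001 -0.0024] turn 0.04115565401319898 F [-4.3781 -2.7725  1.7545] w 5.174575770770561e-05
```

```bash
python3 -m creep '0 0 0.001 0 -1; 0 0 0.001 0 -1'; python3 -m creep '0 0 0.0015 0 -1; 0 0 0.0015 0 -1'; python3 -m creep '0 0 0.0015 0 -1; 0 0 0.0015 0 -1';  python3 -m creep '0 0 0.0015 0 -1; 0 0 0.0015 0 -1'; python3 go.py -0.09 0 0.115
```

```text
t: 9.9
tool_pos: [0.486, -0.023, 0.1148]
orientation: [0.705, 0.049, 0.705, -0.049]
force: [-3.8, -2.3, 1.8]
grip_width: 0.0
t: 10.15
tool_pos: [0.489, -0.0234, 0.1148]
orientation: [0.705, 0.049, 0.705, -0.049]
force: [-4.3, -2.5, 1.5]
grip_width: -0.0
t: 10.4
tool_pos: [0.4919, -0.0238, 0.1148]
orientation: [0.705, 0.049, 0.705, -0.049]
force: [-4.1, -1.6, 1.3]
grip_width: 0.0
t: 10.65
tool_pos: [0.4949, -0.0242, 0.1148]
orientation: [0.705, 0.049, 0.705, -0.049]
force: [-4.2, -2.9, 1.1]
grip_width: -0.0001
t 10.65 local [-0.0945  0.0001  0.1148] delta tool [-0.0002 -0.0001  0.0045] turn 0.04547987906068762 F [-4.1787 -2.8811  1.0642] w -7.787102155356994e-05
```

```bash
python3 -m creep '0 0 0.0015 0 -1; 0 0 0.0015 0 -1'; python3 -m creep '0 0 0.001 0 -1; 0 0 0.001 0 -1'; python3 -m creep '0 0 0.001 0 -1';  python3 -m creep '0 0 0.001 0 -1';python3 -m creep '0 0 0.001 0 -1'; python3 go.py -0.09 0 0.115
```

```text
t: 10.9
tool_pos: [0.4979, -0.0246, 0.1148]
orientation: [0.705, 0.049, 0.705, -0.049]
force: [-5.2, -1.7, 1.5]
grip_width: 0.0001
t: 11.15
tool_pos: [0.4999, -0.0249, 0.1148]
orientation: [0.705, 0.049, 0.705, -0.049]
force: [-4.8, -2.7, 1.9]
grip_width: 0.0001
t: 11.28
tool_pos: [0.5001, -0.0249, 0.1147]
orientation: [0.705, 0.049, 0.706, -0.049]
force: [-8.7, -2.3, 5.6]
grip_width: -0.0002
t: 11.4
tool_pos: [0.5002, -0.0249, 0.1147]
orientation: [0.704, 0.049, 0.707, -0.049]
force: [-12.6, -2.4, 7.4]
grip_width: 0.0001
t: 11.52
tool_pos: [0.5004, -0.0249, 0.1146]
orientation: [0.703, 0.049, 0.708, -0.049]
force: [-16.1, -2.4, 10.9]
grip_width: -0.0
t 11.525 local [-0.089   0.0002  0.1146] delta tool [-0.0004 -0.0002 -0.001 ] turn 0.06059451546636918 F [-16.1238  -2.3845  10.9168] w -2.197601995346821e-05
```

```bash
python3 -m creep '0 0 -0.015 0 -1; 0 0.015 -0.045 0 -1; 0 0.05 0 0 -1; 0 0.02 0 0 -1; 0 0 0.004 0 -1; 0 0 0.004 0 -1'; python3 -m creep '0 0 0.003 0 -1; 0 0 0.003 0 -1; 0 0 0.003 0 -1; 0 0 0.003 0 -1; 0 0 0.003 0 -1; 0 0 0.003 0 -1';python3 go.py -0.108 0.085 0.115;python3 -m creep '0 0 0.002 0 -1; 0 0 0.002 0 -1; 0 0 0.002 0 -1'; python3 go.py -0.108 0.085 0.115
```

```text
t: 12.28
tool_pos: [0.464, 0.0659, 0.115]
orientation: [0.706, 0.049, 0.705, -0.049]
force: [0.5, -0.2, -1.6]
grip_width: 0.0004
t: 13.02
tool_pos: [0.4806, 0.0636, 0.1148]
orientation: [0.705, 0.049, 0.706, -0.049]
force: [-4.9, -0.3, 3.7]
grip_width: -0.0001
t 13.025 local [-0.121   0.085   0.1148] delta tool [-0.0002 -0.0001  0.013 ] turn 0.05046753402443205 F [-4.9116 -0.3294  3.6503] w -0.00010389903207095124
t: 13.4
tool_pos: [0.4869, 0.0627, 0.1148]
orientation: [0.705, 0.049, 0.706, -0.049]
force: [-4.5, -2.6, 1.7]
grip_width: 0.0001
t 13.4 local [-0.1146  0.0851  0.1148] delta tool [-0.0002 -0.0001  0.0066] turn 0.041964497422953606 F [-4.5056 -2.559   1.7336] w 0.0001074683242401381
```

```bash
for i in 1; do :; done; python3 -m creep '0 0 0.0015 0 -1; 0 0 0.0015 0 -1'; python3 -m creep '0 0 0.001 0 -1; 0 0 0.001 0 -1'; python3 -m creep '0 0 0.001 0 -1'; python3 -m creep '0 0 0.001 0 -1'; python3 -m creep '0 0 0.001 0 -1'; python3 go.py -0.108 0.085 0.115
```

```text
t: 13.65
tool_pos: [0.4899, 0.0623, 0.1148]
orientation: [0.705, 0.049, 0.706, -0.049]
force: [-4.3, -2.8, 1.7]
grip_width: -0.0002
t: 13.9
tool_pos: [0.4918, 0.0621, 0.1148]
orientation: [0.705, 0.049, 0.706, -0.049]
force: [-4.5, -2.1, 2.5]
grip_width: -0.0002
t: 14.02
tool_pos: [0.4928, 0.0619, 0.1148]
orientation: [0.705, 0.049, 0.706, -0.049]
force: [-4.4, -3.3, 2.5]
grip_width: 0.0
t: 14.15
tool_pos: [0.4938, 0.0618, 0.1148]
orientation: [0.705, 0.049, 0.706, -0.049]
force: [-4.2, -3.5, 2.7]
grip_width: -0.0001
t: 14.28
tool_pos: [0.4946, 0.0617, 0.1148]
orientation: [0.705, 0.049, 0.706, -0.049]
force: [-7.0, -1.9, 3.3]
grip_width: 0.0002
t 14.275 local [-0.1069  0.0851  0.1148] delta tool [-0.0002 -0.0001 -0.0011] turn 0.04252341989413999 F [-7.0366 -1.9035  3.304 ] w 0.00021510864594558027
```

```bash
python3 -m creep '0 0 0.001 0 -1'; python3 -m creep '0 0 0.001 0 -1'; python3 -m creep '0 0 0.001 0 -1'; python3 go.py -0.108 0.085 0.115
```

```text
t: 14.4
tool_pos: [0.4947, 0.0616, 0.1147]
orientation: [0.704, 0.049, 0.707, -0.049]
force: [-10.7, -1.9, 6.3]
grip_width: 0.0001
t: 14.52
tool_pos: [0.4949, 0.0616, 0.1146]
orientation: [0.703, 0.049, 0.707, -0.049]
force: [-13.6, -1.0, 8.5]
grip_width: -0.0001
t: 14.65
tool_pos: [0.495, 0.0616, 0.1145]
orientation: [0.703, 0.049, 0.708, -0.049]
force: [-15.8, -0.9, 11.4]
grip_width: -0.0001
t 14.65 local [-0.1064  0.0851  0.1145] delta tool [-0.0005 -0.0001 -0.0016] turn 0.053146574793986545 F [-15.8407  -0.8747  11.3873] w -8.363730376394275e-05
```

```bash
python3 -m creep '0 0 -0.015 0 -1; -0.05 0 -0.005 0 -1; -0.06 0 0.02 0 0; -0.06 -0.02 0.02 0 1; -0.015 -0.02 0 0 1; 0 0 0 0 1'
python3 - <<'E'
from h import *
m=camera_model("wrist");im=capture("wrist");save(im,"pics/w3.png",1.5)
im=capture("top");save(im[110:290,80:400],"pics/top3.png",2.4)
mt=camera_model("top")
for d in masks_of("tray","top")[:2]:
    px=d["pixels"].astype(np.uint8);c=max(cv2.findContours(px,0,2)[0],key=cv2.contourArea)
    r=cv2.minAreaRect(c);b=cv2.boxPoints(r);w=unproj(b,mt,.028);print(d["score"],b.round(1).tolist(),w.round(4).tolist(),w.mean(0))
E
python3 go.py -0.008 0.085 0.12
```

```text
t: 15.4
tool_pos: [0.5122, 0.0195, 0.2974]
orientation: [0.707, 0.05, 0.703, -0.05]
force: [0.1, -0.2, 0.3]
grip_width: 0.0724
0.64 [[97.0, 180.0], [163.0, 180.0], [163.0, 273.0], [97.0, 273.0]] [[0.4997, 0.4088, 0.028], [0.4985, 0.2328, 0.028], [0.2571, 0.2266, 0.028], [0.2574, 0.3969, 0.028]] [0.37818171 0.31627254 0.028     ]
0.33 [[252.0, 161.0], [254.5, 158.5], [257.5, 161.5], [255.0, 164.0]] [[0.5482, -0.003, 0.028], [0.555, -0.0097, 0.028], [0.5468, -0.0176, 0.028], [0.54, -0.0109, 0.028]] [ 0.54748535 -0.01026997  0.028     ]
t 15.55 local [-0.0851  0.0469  0.2948] delta tool [0.1747 0.0379 0.0773] turn 0.04858011401667994 F [0.2199 0.6236 0.3334] w 0.0855584935455877
```

View pics/w3.png

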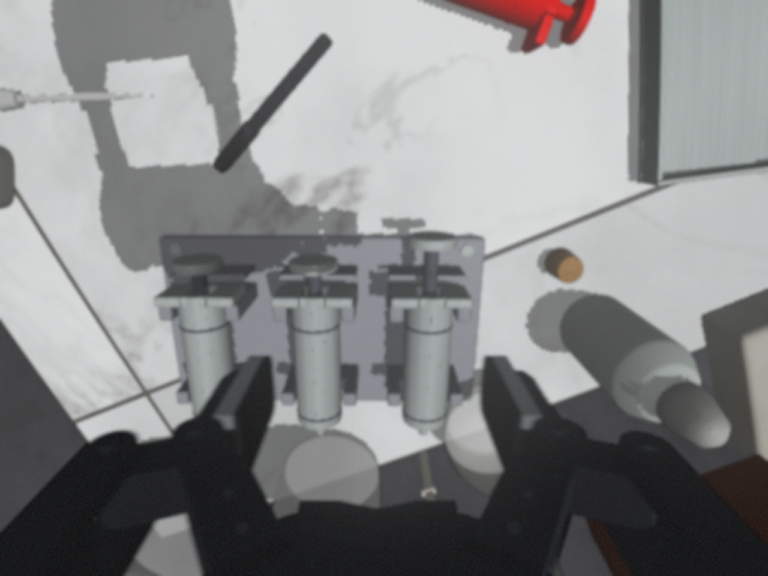

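View pics/top3.png

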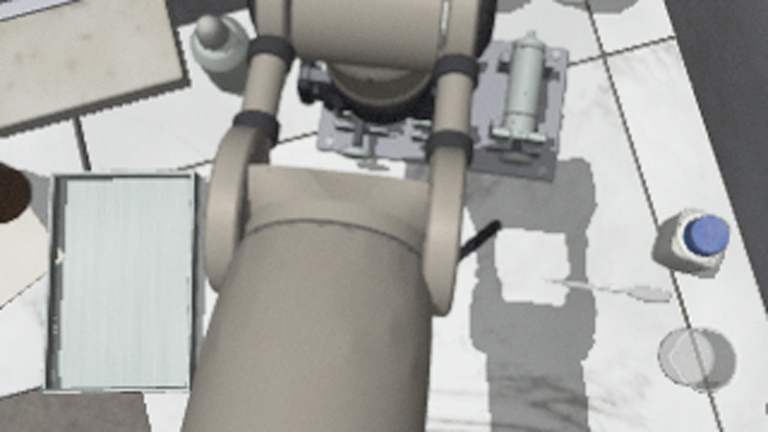

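```bash
python3 - <<'E'
from h import *
np.set_printoptions(precision=4,suppress=True)
p=np.load("rack.npy");a=p[2];m=camera_model("wrist")
for u,v in [(427,330),(427.5,350),(427,390)]:
    w=unproj((u/1.5,v/1.5),m,.062)[0]-[p[0],p[1],0]
    print("local",np.cos(a)*w[0]+np.sin(a)*w[1],-np.sin(a)*w[0]+np.cos(a)*w[1])
mt=camera_model("top")
w=unproj([(80+u/2.4,110+v/2.4) for u,v in[(50,175),(196,173),(190,391),(45,388)]],mt,.028);print(w,w.mean(0))
E
```

```text
local -0.02951309170930536 0.08414932763948638
local -0.01311043124572814 0.08511532847828385
local 0.021345038217226935 0.085998450306051
[[0.4918 0.3982 0.028 ]
 [0.4929 0.2361 0.028 ]
 [0.2574 0.2365 0.028 ]
 [0.2608 0.3925 0.028 ]] [0.3757 0.3158 0.028 ]
```

```bash
python3 - <<'E'
from h import *
p=np.load("rack.npy");a=p[2];m=camera_model("top")
for z in (0,.05,.1,.15):
  for uv in [(213,108),(206,76),(197,108),(230,108),(172,128)]:
    w=unproj(uv,m,z)[0]-[p[0],p[1],0]
    print(z,uv,"local",np.round([np.cos(a)*w[0]+np.sin(a)*w[1],-np.sin(a)*w[0]+np.cos(a)*w[1]],3))
t=cv2.imread("pics/top0.png")[60:200,140:300];cv2.imwrite("pics/fl.png",cv2.resize(t,None,fx=4.5,fy=4.2,interpolation=cv2.INTER_CUBIC))
E
python3 go.py -0.015 0.085 0.15
```

```text
0 (213, 108) local [0.097 0.158]
0 (206, 76) local [0.189 0.192]
0 (197, 108) local [0.091 0.202]
0 (230, 108) local [0.103 0.111]
0 (172, 128) local [0.025 0.262]
0.05 (213, 108) local [0.08 0.15]
0.05 (206, 76) local [0.167 0.183]
0.05 (197, 108) local [0.074 0.192]
0.05 (230, 108) local [0.086 0.105]
0.05 (172, 128) local [0.011 0.249]
0.1 (213, 108) local [0.062 0.143]
0.1 (206, 76) local [0.145 0.173]
0.1 (197, 108) local [0.057 0.183]
0.1 (230, 108) local [0.068 0.1  ]
0.1 (172, 128) local [-0.003  0.237]
0.15 (213, 108) local [0.045 0.135]
0.15 (206, 76) local [0.123 0.164]
0.15 (197, 108) local [0.04  0.173]
0.15 (230, 108) local [0.05  0.095]
0.15 (172, 128) local [-0.017  0.225]
t 15.55 local [-0.0851  0.0469  0.2948] delta tool [0.1447 0.0379 0.0703] turn 0.04858011401667994 F [0.2199 0.6236 0.3334] w 0.0855584935455877
```

View pics/fl.png

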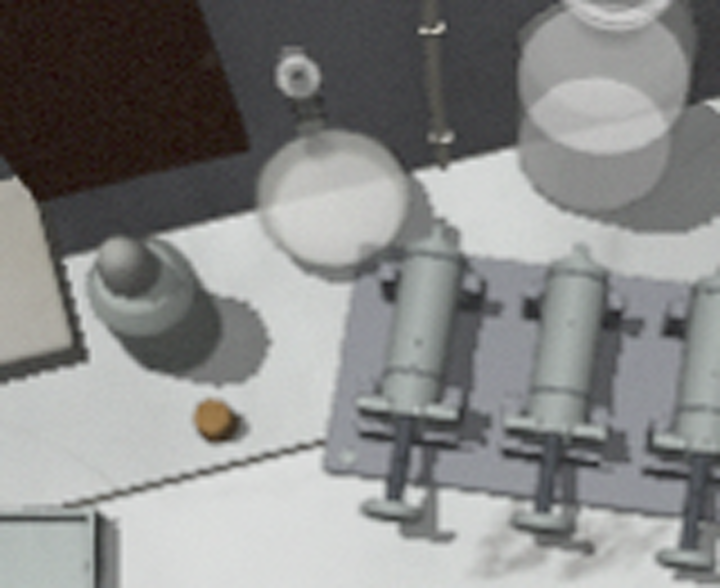

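```bash
python3 -m creep '0 0.019 0.035 0 0.7; 0 0.019 0.035 0 0.7; 0.05 0 0 0 0.7; 0.05 0 0 0 0.7; 0 0 0 0 0.7'; python3 go.py -0.015 0.085 0.115
python3 - <<'E'
from h import *
im=capture("wrist");save(im,"pics/w4.png",1.5)
E
```

```text
t: 16.18
tool_pos: [0.5831, 0.0491, 0.1911]
orientation: [0.702, 0.049, 0.709, -0.049]
force: [-0.1, -1.0, -0.5]
grip_width: 0.0725
t 16.175 local [-0.0174  0.0851  0.1911] delta tool [ 0.076  -0.      0.0032] turn 0.09303855278431072 F [-0.092  -1.0089 -0.5472] w 0.07251675445362893
```

View pics/w4.png

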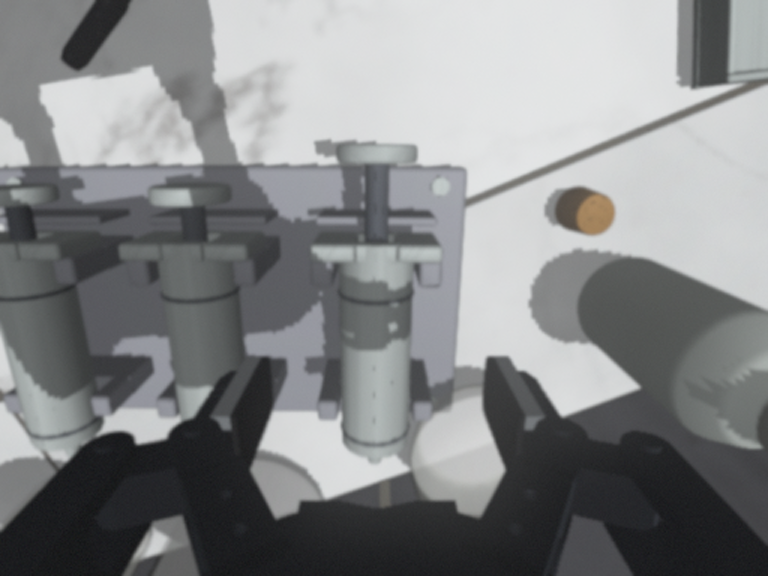

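```bash
python3 -m creep '0.025 0 0.003 0 0.7; 0.025 0 0 0 0.7; 0.018 0 0 0 0.7; 0.008 0 0 0 0.7; 0 0 0 0 0.7'; python3 go.py -0.015 0.085 0.115
python3 - <<'E'
from h import *
im=capture("wrist");save(im,"pics/w5.png",1.5)
E
```

```text
t: 16.85
tool_pos: [0.5891, 0.0478, 0.1209]
orientation: [0.706, 0.049, 0.705, -0.049]
force: [0.6, -0.1, -0.7]
grip_width: 0.0725
t 16.85 local [-0.0113  0.0847  0.1209] delta tool [ 0.0059  0.0003 -0.0037] turn 0.04837179309397399 F [ 0.6488 -0.0938 -0.68  ] w 0.07254011290345445
```

View pics/w5.png

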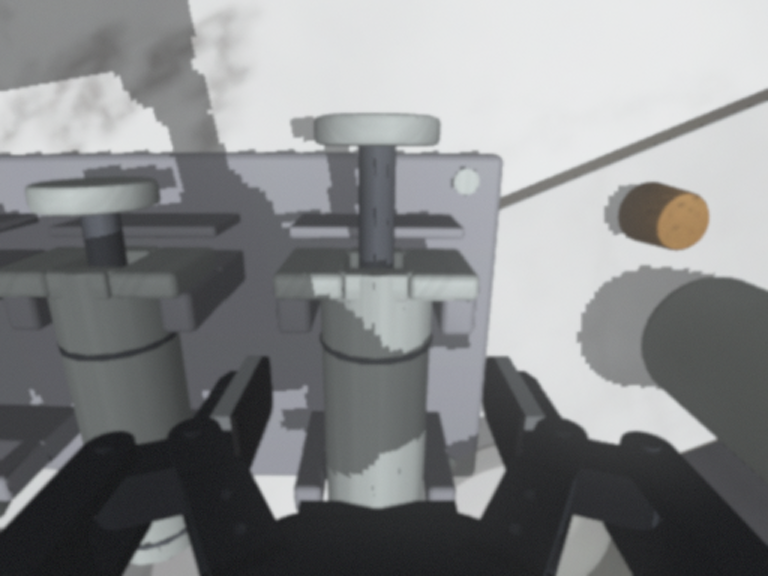

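```bash
python3 -m creep '0.005 0 -0.003 0 0.7; 0 0 0 0 0.2; 0 0 0 0 -0.2' 50;  python3 -m creep '0 0 0 0 -1; 0 0 0 0 -1; 0 0 0 0 -1' 50; python3 go.py -0.015 0.085 0.115
```

```text
t: 17.27
tool_pos: [0.5856, 0.0482, 0.115]
orientation: [0.706, 0.049, 0.705, -0.049]
force: [-0.4, 0.0, -0.8]
grip_width: 0.0367
t: 17.65
tool_pos: [0.5856, 0.0481, 0.1152]
orientation: [0.706, 0.049, 0.705, -0.049]
force: [-2.2, -1.9, 5.5]
grip_width: 0.0338
t 17.65 local [-0.0149  0.0844  0.1152] delta tool [ 0.0002  0.0006 -0.0001] turn 0.036420190419462095 F [-2.2032 -1.8554  5.5165] w 0.03376782257369561
```

```bash
python3 -m creep '0 0 0 0 0.3; 0.004 0 0 0 0.4; 0.004 0 0 0 0.4; 0 0 0 0 -0.2; 0 0 0 0 -1; 0 0 0 0 -1;0 0 0 0 -1' 50; python3 go.py -0.015 0.085 0.107
python3 - <<'E'
from h import *
im=capture("wrist");save(im,"pics/w6.png",1.5)
im=capture("scene");save(im[120:280,120:340],"pics/s6.png",3)
E
```

```text
t: 18.52
tool_pos: [0.5854, 0.0482, 0.1066]
orientation: [0.705, 0.049, 0.706, -0.049]
force: [-0.2, -0.7, -2.1]
grip_width: 0.0335
t 18.525 local [-0.0151  0.0844  0.1066] delta tool [-0.0004  0.0006  0.0001] turn 0.04237047453502463 F [-0.2121 -0.6836 -2.057 ] w 0.03346249469204015
```

View pics/w6.png

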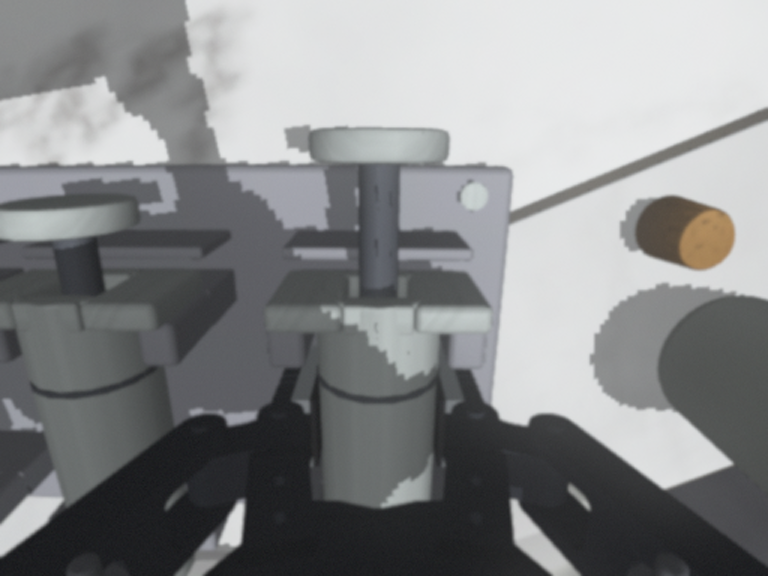

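View pics/s6.png

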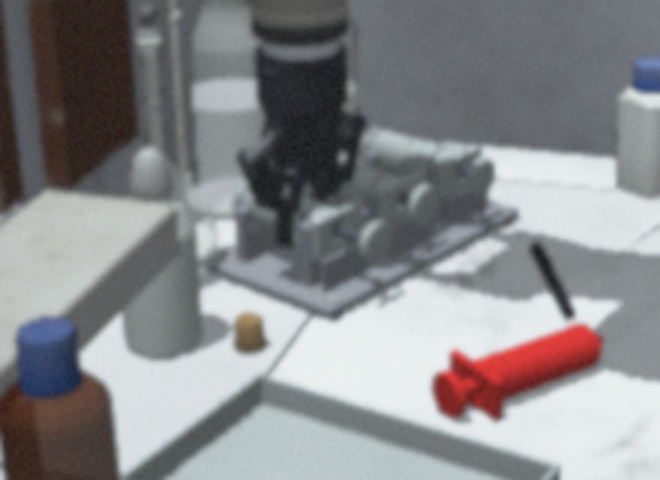

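```bash
python3 -m creep '0 0 0 0 0.3; -0.0035 0 0 0 0.3; -0.0035 0 0 0 0.1; 0 0 0 0 -0.2; 0 0 0 0 -1; 0 0 0 0 -1;0 0 0 0 -1' 60; python3 go.py -0.015 0.085 0.107;  python3 -m creep '-0.004 0 0 0 -1; -0.006 0 0 0 -1; -0.01 0 0 0 -1;0 0 0 0 -1';python3 go.py -0.015 0.085 0.107
python3 - <<'E'
from h import *
im=capture("wrist");save(im,"pics/w7.png",1.5)
E
```

```text
t: 19.5
tool_pos: [0.5859, 0.0481, 0.1147]
orientation: [0.706, 0.049, 0.705, -0.049]
force: [-0.9, -0.2, 5.5]
grip_width: 0.0333
t 19.5 local [-0.0146  0.0844  0.1147] delta tool [ 0.0077  0.0006 -0.0004] turn 0.030999802083861994 F [-0.8778 -0.2251  5.4692] w 0.03332023400679372
t: 20.0
tool_pos: [0.5858, 0.0482, 0.1346]
orientation: [0.706, 0.049, 0.705, -0.049]
force: [-0.0, 0.0, -4.8]
grip_width: 0.0334
t 20.0 local [-0.0147  0.0845  0.1346] delta tool [ 0.0276  0.0005 -0.0004] turn 0.04273911991435764 F [-0.0461  0.046  -4.8463] w 0.03343143411297263
```

View pics/w7.png

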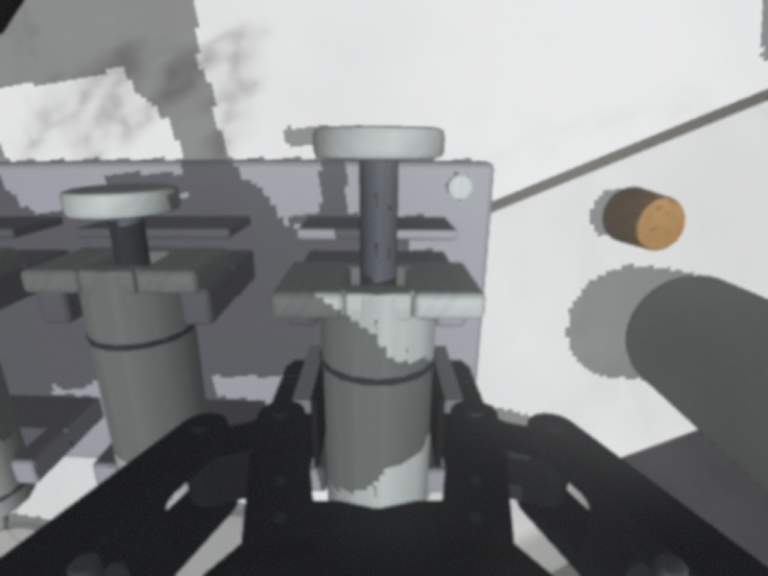

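```bash
python3 -m creep '-0.03 0 0 0 -1; -0.04 0 -0.01 0 -1; -0.03 0 -0.03 0 -1; -0.01 0.01 -0.04 0 -1; 0 0.04 -0.04 -4 -1; 0 0.045 -0.03 -4 -1; 0 0.05 -0.02 0 -1; 0 0.04 -0.01 0 -1'
python3 - <<'E'
from h import *
np.set_printoptions(precision=4,suppress=True)
s=ctrl.sense();print(s["tool_pos"],np.degrees(np.arctan2(Rt(s)[1,2],Rt(s)[0,2])),s["grip_width"])
im=capture("wrist");save(im,"pics/w8.png",1.5)
E
```

```text
t: 21.05
tool_pos: [0.4154, 0.2529, 0.2439]
orientation: [0.707, -0.0, 0.707, 0.0]
force: [0.6, -0.7, -4.1]
grip_width: 0.0335
[0.4154 0.2529 0.2439] 0.05335329247758209 0.033526829008391296
```

View pics/w8.png

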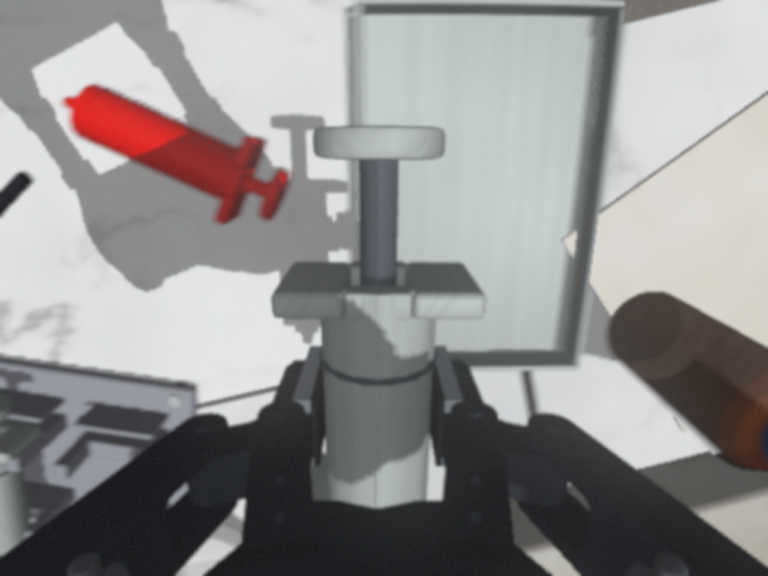

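```bash
python3 - <<'E'
from h import *
np.set_printoptions(precision=4,suppress=True)
m=camera_model("wrist")
print(unproj([(a/1.5,b/1.5) for a,b in[(349,8),(622,4),(578,363),(347,200)]],m,.028))
E
```

```text
[[0.2626 0.241  0.028 ]
 [0.2576 0.3998 0.028 ]
 [0.4895 0.4039 0.028 ]
 [0.3727 0.2381 0.028 ]]
```

```bash
python3 -m creep '0 0.034 -0.02 0 -1; 0 0.033 -0.021 0 -1; 0.03 0 0 0 -1; 0.05 0 0 0 -1; 0.04 0 0 0 -1; 0.015 0 0 0 -1; 0 0 0 0 -1'
python3 - <<'E'
from h import *
np.set_printoptions(precision=4,suppress=True)
s=ctrl.sense();print(s["tool_pos"],s["force"],s["grip_width"])
im=capture("wrist");save(im,"pics/w9.png",1.5)
im=capture("scene");save(im[120:340,120:340],"pics/s9.png",2.7)
E
```

```text
t: 21.98
tool_pos: [0.3759, 0.3182, 0.1085]
orientation: [0.707, -0.0, 0.707, -0.0]
force: [0.4, 0.8, -4.4]
grip_width: 0.0334
[0.3759 0.3182 0.1085] [ 0.407   0.831  -4.3518] 0.03340361924999663
```

View pics/w9.png

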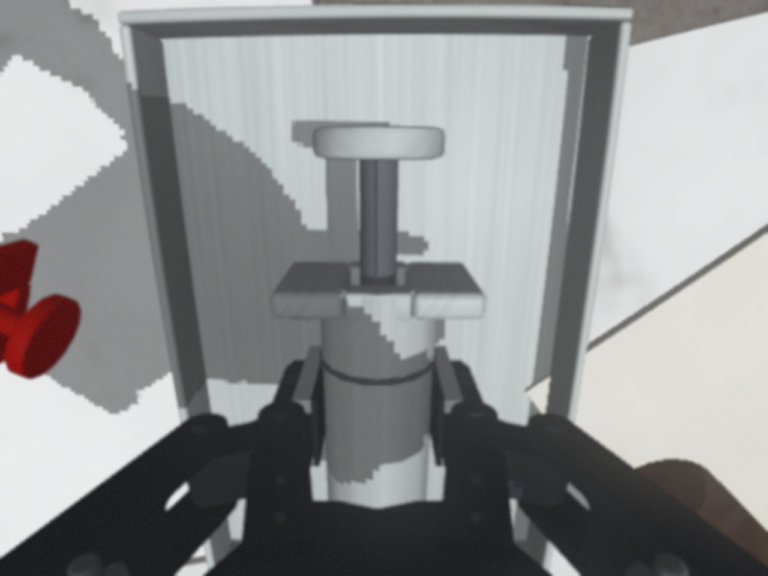

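View pics/s9.png

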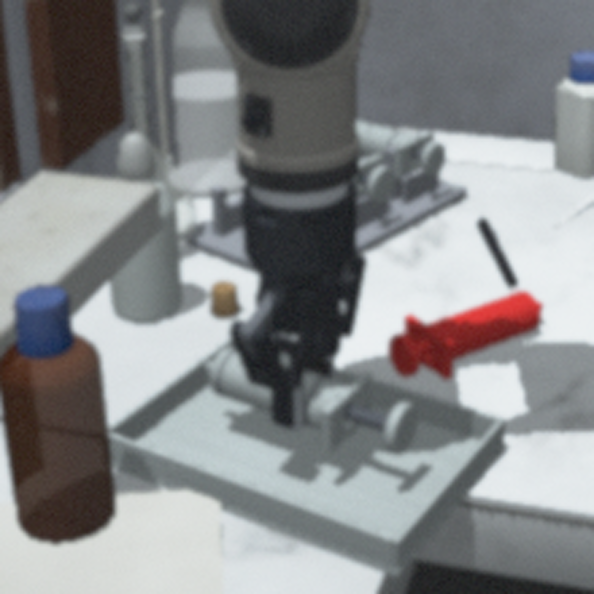

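Syringe is held level over the tray, well inside the walls. Lowering by feel.

```bash
python3 -m creep '0.008 0 0 0 -1; 0.007 0 0 0 -1; 0.005 0 0 0 -1; 0 0 0 0 -1'; python3 -m creep '0.003 0 0 0 -1; 0.002 0 0 0 -1; 0 0 0 0 -1';python3 -m creep '0.002 0 0 0 -1; 0 0 0 0 -1'; python3 -m creep '0.001 0 0 0 -1; 0 0 0 0 -1'
```

```text
t: 22.58
tool_pos: [0.3756, 0.3182, 0.0883]
orientation: [0.707, -0.0, 0.707, -0.0]
force: [-0.6, -0.2, -4.4]
grip_width: 0.0332
t: 22.95
tool_pos: [0.3757, 0.3183, 0.0836]
orientation: [0.707, -0.0, 0.707, 0.0]
force: [0.4, 0.1, -4.3]
grip_width: 0.0336
t: 23.2
tool_pos: [0.3757, 0.3183, 0.0816]
orientation: [0.707, -0.0, 0.707, 0.0]
force: [0.1, -1.2, -5.4]
grip_width: 0.0341
t: 23.45
tool_pos: [0.3758, 0.3183, 0.0807]
orientation: [0.707, -0.0, 0.707, 0.0]
force: [-1.2, 1.0, -3.7]
grip_width: 0.0333
```

```bash
python3 -m creep '0.001 0 0 0 -1; 0 0 0 0 -1'; python3 -m creep '0.001 0 0 0 -1; 0 0 0 0 -1';python3 -m creep '0.001 0 0 0 -1; 0 0 0 0 -1'
```

```text
t: 23.7
tool_pos: [0.3758, 0.3183, 0.0797]
orientation: [0.707, -0.0, 0.707, 0.0]
force: [0.7, 0.7, -4.9]
grip_width: 0.0334
t: 23.95
tool_pos: [0.3758, 0.3184, 0.0793]
orientation: [0.707, 0.0, 0.707, 0.0]
force: [-2.1, -1.2, 3.9]
grip_width: 0.0331
t: 24.2
tool_pos: [0.3758, 0.3184, 0.0791]
orientation: [0.707, 0.0, 0.707, 0.0]
force: [-5.7, -3.3, 14.8]
grip_width: 0.0335
```

```bash
python3 -m creep '-0.0015 0 0 0 -1; 0 0 0 0 -0.1; 0 0 0 0 0.1; 0 0 0 0 0.3; 0 0 0 0 0.5' 20; python3 -m creep '-0.01 0 0 0 0.6; -0.03 0 0 0 0.6; -0.05 0 0 0 0.6; -0.06 0 0 0 0.6; -0.06 0 0 0 0.6; 0 -0.03 0 0 0.6; 0 0 0 0 0.6'
python3 - <<'E'
from h import *
im=capture("wrist");save(im,"pics/w10.png",1.5)
im=capture("top");save(im[90:290,80:400],"pics/top10.png",2.4)
E
```

```text
t: 24.82
tool_pos: [0.3759, 0.3184, 0.0792]
orientation: [0.707, 0.0, 0.707, 0.0]
force: [-0.1, -0.0, -0.4]
grip_width: 0.0643
t: 25.7
tool_pos: [0.3756, 0.2873, 0.2906]
orientation: [0.708, 0.001, 0.707, -0.0]
force: [-0.4, 0.9, -0.4]
grip_width: 0.0681
```

View pics/w10.png

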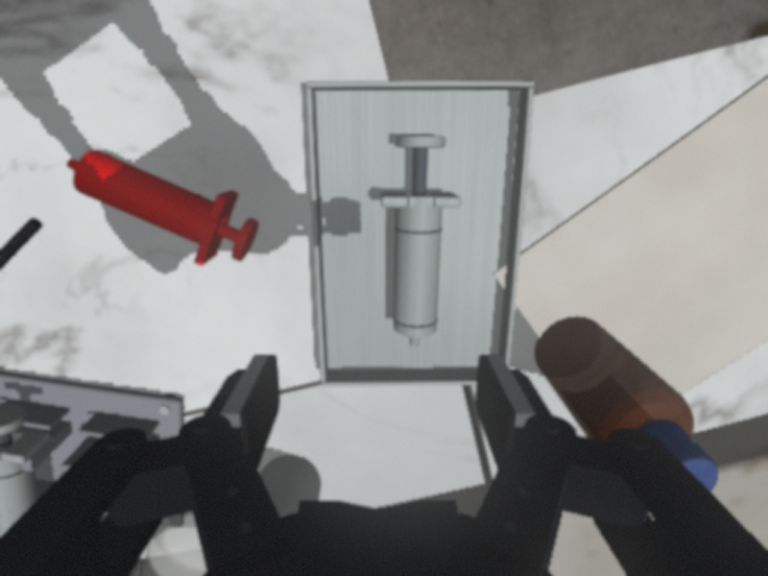

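View pics/top10.png

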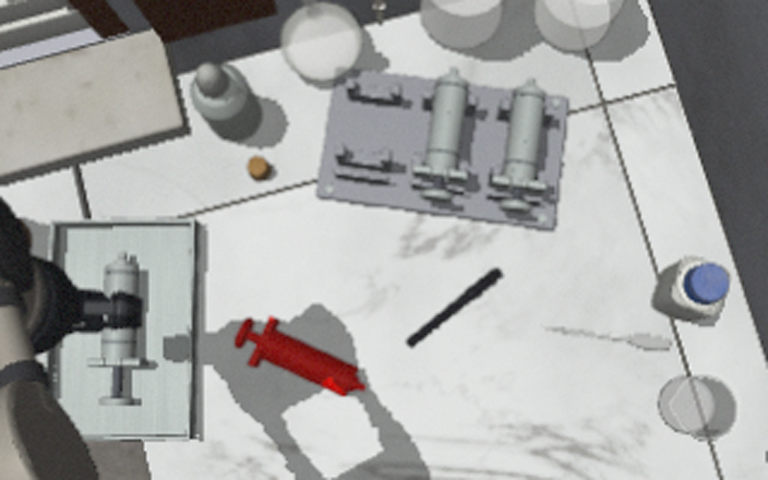

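```bash
python3 - <<'E'
from h import *
m=camera_model("wrist")
w=unproj([(417/1.5,137/1.5),(420/1.5,197/1.5),(415/1.5,334/1.5)],m,.038);print(w.round(4))
print("plunger out ~",np.linalg.norm(w[0]-w[1])-.024)
a=cv2.imread("pics/top0.png").astype(int);b=cv2.cvtColor(capture("top"),cv2.COLOR_RGB2BGR).astype(int)
for n,(x0,y0,x1,y1) in dict(jar=(350,190,390,225),pen=(245,198,295,238),pip=(305,220,362,240),cork=(180,152,196,168)).items(): print(n,np.abs(a-b)[y0:y1,x0:x1].mean())
mt=camera_model("top")
for q in ["jar","pen","cork","bulb_pipette"]: print(q,[(np.round(d["centre"],1).tolist(),round(d["score"],2)) for d in tip_of(q,"top")[:1]])
ctrl.sign_off()
print(ctrl.sense()["t"])
E
```

```text
[[0.2949 0.3162 0.038 ]
 [0.3361 0.3193 0.038 ]
 [0.4433 0.3184 0.038 ]]
plunger out ~ 0.01738402891341695
jar 8.860952380952382
pen 8.599333333333334
pip 10.983333333333333
cork 9.201822916666666
jar [([362.5, 213.2], 0.71)]
pen [([271.7, 215.6], 0.62)]
cork [([190.2, 163.2], 0.43)]
bulb_pipette [([330.6, 230.5], 0.74)]
the job is handed in; nothing more can be done
the job is handed in; nothing more can be done
```

I pushed all three plungers in gently. Syringes 1 and 2 went fully home and stay in the rack; syringe 3 stuck and now lies on its side in the reject tray. I handed the job in at about 26 s of the 51 s allowed, and no verdict was reported.

- **Pushing:** Sliding took about 4–5 N, and I stopped each push at or below about 18 N along the syringe. Syringe 3 stopped hard about 17.5 mm short of where the other two stopped.
- **Placing:** I set syringe 3 down by feel, peaking at about 15 N upward on the tool. My first grip was uncertain: the jaws read 33–34 mm on a 36 mm barrel. I opened and re-gripped twice before lifting, and nothing slipped.
- **Last checks:** The final pictures show syringe 3 level and well inside the tray walls, with its plunger still about 17 mm out. Syringes 1 and 2 are in their lanes and pushed home, and the gripper is clear of everything.
- **Bystanders:** The jar, pen, pipette and cork appear in the same places. The network's positions for the pen and cork differed by 3–5 pixels (roughly 7–13 mm). I put that down to detection noise, because the robot touched neither of them.
- **Failed check:** The plain picture-difference check on the bystanders was inconclusive.

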